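Set up a pencil tin under its spray stencil

TASK

Slide the blue-lidded pencil tin along the easel's ledge, without lifting it off the board, until it is up against the metal end stop. Then pick up the orange stencil by its black grip and hang it over the tin with its two holes on the two pins, lowering it (not dropping it) until it lies fully home and flat on the easel, and let go. Leave the green stencil and the other things on the table where they are.

Things in the scene. Friction and masses are not known exactly. Their poses are not given: they have to be found in the camera images.
- board: Tilted board of the wooden easel, fixed. Origin on its upper face (where the tin lies), mid-width, 68 mm above the table. Its x runs up the slope (away from the robot), y along the ledge (left seen from the robot), z square out of the face, which is tilted 25 degrees from level towards the robot. In this frame the board spans x -93 to 67, y -120 to 120 mm.
- ledge (a point): Middle of the ledge's inner face at its foot (board frame x -78, y 0, z 0 mm; axes as the board's). The wooden ledge, 13 mm thick and 28 mm high, runs along the board's whole low edge. The channel between ledge and pin strip is 90 mm wide.
- end_stop (a point): On the inner (right) face of the aluminium end stop at the left end of the channel, at its foot (board frame x -46, y 75, z 0 mm; axes as the board's). The stop is 22 mm high and spans x -76 to -16 mm; the channel's right end is open. The tin is home with its centre at about x -48, y 15, z 12.5 mm in the board frame.
- pin_strip (a point): Centre of the top face of the white strip that carries the pins (board frame x 33.5, y 15, z 28 mm; axes as the board's): 43 (x) x 150 (y) mm, 28 mm high. The hung stencil lies flat on strip and ledge, its underside at board z 28 mm, 3 mm above the tin.
- pin_left (a point): Foot of the left steel pin: on the pin's axis, at the top face of the white strip (board frame x 36, y 65, z 28 mm). Axes as the board's. The pin is 10 mm thick, stands 22 mm square out of the strip (along board z), and its upper 11 mm tapers to 3.6 mm at the tip.
- pin_right (a point): Foot of the right pin, the same, 100 mm from the left one (board frame x 36, y -35, z 28 mm).
- tin_centre (a point): Centre of the closed pencil tin with the blue lid and bare metal bottom: 60 (its x, up the slope) x 120 (its y, along the ledge) x 25 mm (its z), 0.1 to 0.2 kg. At the start it lies flat on the board with its long side on the ledge, 35 to 65 mm short of the end stop; it slides easily.
- orange_stencil_grip (a point): Centre of the black grip bar, 14 (x) x 60 (y) x 36 mm high (z), on the ORANGE stencil, a stiff plate 140 x 140 x 6 mm, 0.16 kg. It is 24 mm above the plate's underside, 8 mm in +x from the plate's centre. Two 13 mm holes near the +x edge; three spray openings in the -x half. Starts flat on the table, bar up, +x edge roughly away from the robot.
- orange_stencil_hole_left (a point): Centre of the orange stencil's left (+y) hole at the plate's underside: 44 mm in +x, 50 mm in +y and 24 mm below the bar's centre. Axes as the stencil's.
- orange_stencil_hole_right (a point): Centre of the orange stencil's right (-y) hole at the plate's underside, 100 mm from the left one.
- green_stencil_grip (a point): Centre of the black grip bar of the GREEN stencil, same size, with two larger openings; lies flat on the table and is not wanted.
- spray_can: Loose metal spray can, 64 mm thick, 190 mm tall, upright; origin at its foot.
- water_cup: Loose white cup, 76 mm wide, 95 mm tall; origin at its foot.
- marker: Loose black marker, 135 mm long, 16 mm thick, lying on the table; origin underneath its middle.
- heat_gun: Loose yellow hot-air gun lying on its side, about 200 mm long; origin under its barrel.
- paint0: Loose green paint bottle, 32 mm thick, 85 mm tall, upright; origin at its foot.
- paint1: Loose blue paint bottle, 32 mm thick, 85 mm tall, upright; origin at its foot.
- paint2: Loose red paint bottle, 32 mm thick, 85 mm tall, upright; origin at its foot.
Things that resemble listed ones, but are neither listed nor needed, are in the scene too. Of the things that look like the part that bears orange_stencil_grip, the smaller one is meant. Leave any brown look-alike of the part that bears tin_centre alone.

How it is judged (in metres and radians):
On the way, in this order (a step that is already met when the one before it is completed fails the run):
1. the tin lies on the ledge against the end stop, while the stencil is still away from the easel (y of tin_centre in the frame of board above 0.011 m and x of tin_centre in the frame of board below -0.044 m and z of tin_centre in the frame of board below 0.016 m and angle between the x axis of tin_centre and the x axis of board, either way round below 0.08 rad and angle between the z axis of tin_centre and the z axis of board, either way round below 0.05 rad and distance between orange_stencil_hole_left and pin_left above 0.06 m), for 0.2 s.
2. the orange stencil is home on both pins and flat (distance between orange_stencil_hole_right and pin_right below 0.0035 m and distance between orange_stencil_hole_left and pin_left below 0.0035 m and angle between the z axis of orange_stencil_grip and the z axis of board, either way round below 0.035 rad), for 0.2 s.
At the end, for the whole second after the job is handed in: The tin lies flat on the board, within 4 mm of the end stop and of the ledge and square to it within 0.08 rad; both holes of the orange stencil are within 3.5 mm of the feet of their pins (left on left), the plate parallel to the board within 0.035 rad; all at rest and let go (all of step 2 and y of tin_centre in the frame of board above 0.011 m and x of tin_centre in the frame of board below -0.044 m and z of tin_centre in the frame of board below 0.016 m and angle between the x axis of tin_centre and the x axis of board, either way round below 0.08 rad and angle between the z axis of tin_centre and the z axis of board, either way round below 0.05 rad and linear speed of each of orange_stencil, tin below 0.02 m/s); the robot touches nothing.
It fails at once if the tin is lifted more than 12 mm off the board (z of tin_centre in the frame of board above 0.0245 m).
It fails at once if the orange stencil is dropped (moves faster than 0.4 m/s with no finger on it) (linear speed of orange_stencil above 0.4 m/s and contact force between the fingers and orange_stencil below 0.05 N).
It fails at once if the green stencil is moved more than 20 mm (distance of green_stencil_grip from where it was at the start of the episode above 0.02 m).
It fails at once if another thing on the table is moved more than 25 mm or knocked over (distance of any of spray_can, paint0, paint1, paint2, water_cup, marker, heat_gun from where it was at the start of the episode above 0.025 m or angle between any of spray_can, paint0, paint1, paint2, water_cup's own z axis and vertical above 0.5 rad).
It also fails if it takes over 58 s, if anything falls off the work surface, if the arm or the gripper's body presses on something with over 40 N, if the wrist force passes 120 N, or if a joint passes its speed limit or range.

ROBOT

A 6-joint arm with a two-finger parallel gripper is mounted at the origin on the work surface. World frame = base frame: x ahead of the robot, y to its left, z up, the work surface at z = 0. Lengths are in m, angles in degrees, forces in N, time in s.
With the tool pointing down it reaches from about 0.425 to 0.925 m from the base axis. Payload 12.5 kg.
Tool frame: the origin (TCP) lies on the centre line of the jaws, within the pads' length; the fingertips stand 17 mm ahead of it and the grasp point (between the pads) lies 2 mm behind it (r.tips_ahead is the distance from the TCP to the fingertips, in m); z points along the fingers, y is the direction in which the jaws open and shut (so a half turn about z gives the same grasp; the last joint's range is limited). The gripper opens to 85 mm and grips with 20 to 120 N. Pads are 22 mm wide; open, the fingers measure 114 mm over their backs; the gripper's body (76 mm by 85 mm) begins 54 mm behind the grasp point. The pads swing forward as they close: fully open they stand 13 mm farther back than shut.
Start: joints at [57.204, 28.126, 89.318, -0, 62.55, -6.05], TCP at [0.281, 0.558, 0.248] pointing down, gripper open.
Joint ranges: [-177.58, 177.58], [-47.91, 125.51], [2.72, 160], [-65.01, 245.01], [3.68, 167.84], [-153.87, 153.87]. Speed limits (degrees/s): [127.2, 127.2, 159.86, 180, 180, 180].

INTERFACE

Orientations are given as a 3x3 rotation matrix whose columns are the frame's x, y, z axes.
In Python, from cell import r, effector, solver, status, eyes, ticket gives the robot as it stands. Calls block until the motion is done:
- r.move_ptp(position, orientation): joint-space move of the TCP to a pose.
- r.line_to(position, max_speed=0.15, attitude=None, force_limit=None): straight line of the TCP; attitude=None keeps the orientation; max_speed is the mean speed in m/s. With force_limit (N) it stops when the force on the tool has changed by that much, and returns True; else False.
- r.set_joints(angles): joint-space move.
- effector.gripper_to(opening, grasp_force=None): opening from 0.0 (shut) to 1.0 (fully open); grasp_force is the grip in N (None keeps the last); returns when the fingers have stopped.
- r.pause(seconds).
- solver.ik(position, orientation): joint angles nearest the present ones, or None.
- status.get_state(): the state.
- eyes.capture(name): name is "scene" or "top" or "wrist"; returns a dict with "frame" (420x560x3 uint8, blue, green, red), "range_z" (420x560 float32, m along the optical axis (not along the pixel's ray), 0 where there is no reading), "fx", "fy", "cx", "cy" (pixels), "dist" ([k1, k2, p1, p2, k3] as OpenCV has them; the pictures are not rectified), "eye" and "rotation" of the camera in the world; the wrist camera has in their place "T_tool_cam" (4x4, takes a point from camera to tool coordinates, whose origin is the TCP and whose axes are the flange's). Camera axes: x right, y down, z forward; pixel columns grow to the right and rows downward; lengths in m; the calibration is good to about 2 mm. A picture is of the moment at which its call begins: read the wrist's pose just before it.
A pose or a line that the arm cannot do raises r.PlanningError and nothing moves.
- ticket.sign_off(): hands the job in, once; it reports no verdict.
The state is a dict: "t": time; "joint_pos": joint angles; "qd": joint speeds; "tau": joint torques, N m; "eef_pos": TCP position; "orientation": TCP orientation; "ft_force": force on the tool from outside, world axes, zero at the start; "torque": the same for the moment, N m; "finger_gap": opening from 0.0 (shut) to 1.0 (fully open).
Only numpy, scipy, OpenCV 4.12 (cv2) and the standard library are available. Lean on these libraries where they do the work, as an engineer would, in place of code of your own. Each camera call takes 0.05 s, during which the arm holds its last target. There are 200 camera calls.

## Working session

There is one attempt and no reset: what is moved stays moved. The work goes in short steps, each a Python script; the robot and the scene stay as the last script left them, time stands still between calls to the robot, and variables do not carry over. Pictures are saved under pics/ and viewed, about 8 in all and at most 12, crops included, and the job is handed in when it is done.

```bash
ls; mkdir -p pics; cat > h.py <<'E'
import numpy as np, cv2
from cell import r, effector, solver, status, eyes, ticket
def snap(name):
    s=status.get_state(); c=eyes.capture(name)
    if "eye" not in c:
        T=np.array(c["T_tool_cam"]); R=np.array(s["orientation"]); 
        c["eye"]=R@T[:3,3]+np.array(s["eef_pos"]); c["rotation"]=R@T[:3,:3]
    c["eye"]=np.array(c["eye"]);c["rotation"]=np.array(c["rotation"])
    c["K"]=np.array([[c["fx"],0,c["cx"]],[0,c["fy"],c["cy"]],[0,0,1]]);c["dist"]=np.array(c["dist"],float)
    return c
def rays(c,px):
    u=cv2.undistortPoints(np.array(px,float).reshape(-1,1,2),c["K"],c["dist"]).reshape(-1,2)
    return np.c_[u,np.ones(len(u))]@c["rotation"].T
def plane(c,px,p0,n=(0,0,1)):
    d=rays(c,px); n=np.array(n,float); return c["eye"]+d*(((np.array(p0)-c["eye"])@n)/(d@n))[:,None]
def depth(c,px):
    d=rays(c,px); z=np.array([c["range_z"][int(round(v)),int(round(u))] for u,v in px]); return c["eye"]+d*z[:,None]
def cloud(c):
    h,w=c["range_z"].shape; g=np.stack(np.meshgrid(np.arange(w),np.arange(h)),-1).reshape(-1,2)
    return (c["eye"]+rays(c,g)*c["range_z"].reshape(-1,1)).reshape(h,w,3)
def proj(c,P):
    R=c["rotation"].T; return cv2.projectPoints(np.array(P,float).reshape(-1,3),cv2.Rodrigues(R)[0],-R@c["eye"],c["K"],c["dist"])[0].reshape(-1,2)
E
python3 - <<'E'
from h import *
for n in("top","scene"):
    c=snap(n); cv2.imwrite(f"pics/{n}0.png",c["frame"]); print(n,c["eye"],c["rotation"][:,2],c["fx"]); np.save(n+"0.npy",c,allow_pickle=True)
print(status.get_state()["t"])
E
```

```text
pics
top [ 0.29238472 -0.01543366  1.62505421] [ 0.15218056  0.0184357  -0.98818075] 445.35126625930485
scene [1.06917792 0.05672073 0.98454889] [-0.52085131 -0.03967896 -0.85272475] 400.7634946613564
0.1
```

View pics/top0.png

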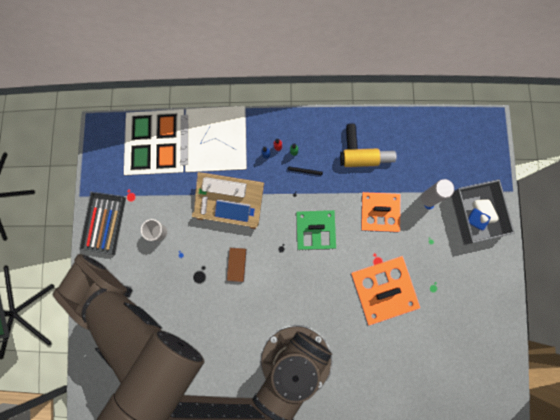

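View pics/scene0.png

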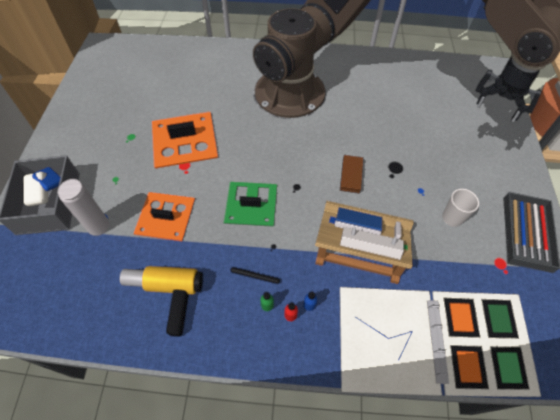

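Top view: small orange stencil at (381,212) with black grip; large look-alike at (385,290). Green is at (316,230), the easel at (228,200) with the blue tin at (235,210), and a brown look-alike tin at (236,265). The spray can stands right of the small stencil. Next: rough estimates, then a look from the wrist camera.

```bash
python3 - <<'E'
from h import *
c=np.load("top0.npy",allow_pickle=True).item()
hsv=cv2.cvtColor(c["frame"],cv2.COLOR_BGR2HSV)
m=cv2.inRange(hsv,(5,170,150),(18,255,255))
cs,_=cv2.findContours(m,0,2)
for k in cs:
    if cv2.contourArea(k)>300:
        q=cv2.boxPoints(cv2.minAreaRect(k)); P=plane(c,q,(0,0,.006)); print(P.mean(0),np.linalg.norm(np.diff(P,axis=0),axis=1)); print(P[:,:2].round(3).tolist())
P=cloud(c)
for px in[(228,200),(235,210),(224,188),(195,180),(262,180),(196,222),(258,228),(440,188),(379,210)]: print(px,P[px[1],px[0]].round(3))
s=np.load("scene0.npy",allow_pickle=True).item();P=cloud(s)
for px in[(375,245),(360,218),(322,225),(412,232),(88,215),(165,212),(97,232),(163,212)]: print(px,P[px[1],px[0]].round(3))
# move to look at easel
big=cv2.resize(c["frame"][165:240,185:275],None,fx=8,fy=8,interpolation=2); cv2.imwrite("pics/easel0.png",big[:600])
w=snap("wrist"); print(w["T_tool_cam"] if "T_tool_cam" in w else "")
E
```

```text
[ 0.25039994 -0.32236308  0.006     ] [0.19429252 0.19578629 0.19212477]
[[0.315, -0.201], [0.373, -0.387], [0.185, -0.443], [0.129, -0.259]]
[ 0.53250953 -0.31607422  0.006     ] [0.13553385 0.13971746 0.13579724]
[[0.47, -0.24], [0.605, -0.253], [0.595, -0.393], [0.46, -0.378]]
(228, 200) [0.573 0.237 0.066]
(235, 210) [0.535 0.21  0.076]
(224, 188) [0.609 0.246 0.104]
(195, 180) [0.662 0.374 0.004]
(262, 180) [0.658 0.121 0.007]
(196, 222) [0.503 0.366 0.002]
(258, 228) [ 0.48   0.136 -0.01 ]
(440, 188) [ 0.583 -0.484  0.188]
(379, 210) [ 0.535 -0.305  0.035]
(375, 245) [0.628 0.253 0.112]
(360, 218) [0.532 0.225 0.072]
(322, 225) [0.557 0.127 0.063]
(412, 232) [ 0.522  0.385 -0.002]
(88, 215) [ 0.605 -0.477  0.105]
(165, 212) [ 0.541 -0.303  0.04 ]
(97, 232) [ 0.608 -0.487  0.016]
(163, 212) [ 0.543 -0.307  0.043]
[[-1.90074905e-03 -9.64939172e-01 -2.62466726e-01  6.66392522e-02]
 [ 9.99998097e-01 -1.71852369e-03 -9.23829896e-04 -2.40997925e-04]
 [ 4.40384370e-04 -2.62467982e-01  9.64940602e-01 -1.26760356e-01]
 [ 0.00000000e+00  0.00000000e+00  0.00000000e+00  1.00000000e+00]]
```

View pics/easel0.png

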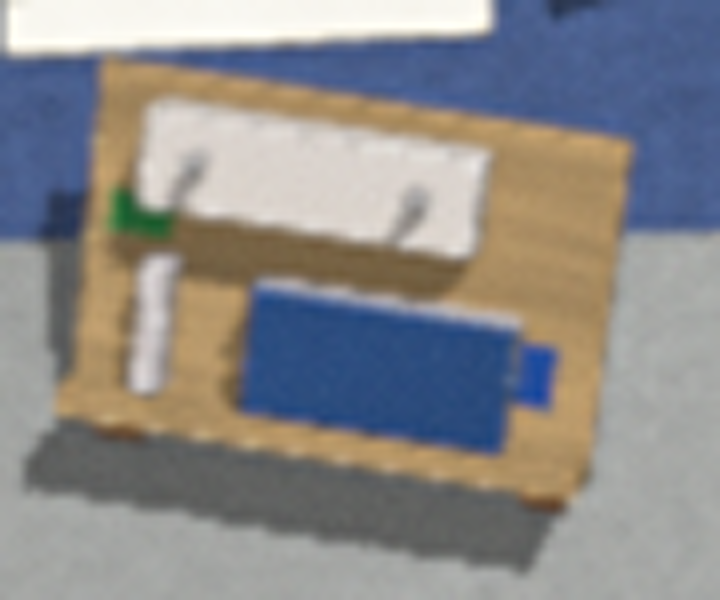

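Enlarged easel: tin with blue lid at (375,365) in the crop, end stop at (153,325), white strip with pins at (190,165) and (415,200). The board is yawed about -9°. Now the wrist view, square to the board.

```bash
cat >> h.py <<'E'
def board_R(yaw):
    a=np.radians(25);c,s=np.cos(yaw),np.sin(yaw)
    x=np.array([c*np.cos(a),s*np.cos(a),np.sin(a)]); y=np.array([-s,c,0]); return np.c_[x,y,np.cross(x,y)]
def tool_R(B,jaw,sgn=1):   # tool z = -board z, jaw axis along sgn*B[:,jaw]
    z=-B[:,2]; y=sgn*B[:,jaw]; return np.c_[np.cross(y,z),y,z]
E
python3 - <<'E'
from h import *
B=board_R(np.radians(-9.6)); O=np.array([.565,.24,.068])
for jaw in(0,1):
  for sg in(1,-1):
    R=tool_R(B,jaw,sg)
    for b in([-.0,0,.17],[-.05,.0,.03],[.0,.015,.05],[-.05,-.09,.02]):
        q=solver.ik(O+B@np.array(b),R); print(jaw,sg,b,None if q is None else np.round(q,0))
for sg in (1,-1):
  R=np.c_[[0,-sg,0],[-sg,0,0],[0,0,-1]]  # jaw along x
  q=solver.ik([.53,-.31,.04],R);print(sg,None if q is None else np.round(q,0))
R=tool_R(B,1,1)
E
```

```text
0 1 [-0.0, 0, 0.17] [ 26.  20. 113. -30.  30.  60.]
0 1 [-0.05, 0.0, 0.03] None
0 1 [0.0, 0.015, 0.05] [ 24.  33. 112. -45.  20.  74.]
0 1 [-0.05, -0.09, 0.02] None
0 -1 [-0.0, 0, 0.17] [  26.   20.  113.  -30.   30. -120.]
0 -1 [-0.05, 0.0, 0.03] None
0 -1 [0.0, 0.015, 0.05] [  24.   33.  112.  -45.   20. -106.]
0 -1 [-0.05, -0.09, 0.02] None
1 1 [-0.0, 0, 0.17] [ 26.  20. 113. -30.  30. -30.]
1 1 [-0.05, 0.0, 0.03] None
1 1 [0.0, 0.015, 0.05] [ 24.  33. 112. -45.  20. -16.]
1 1 [-0.05, -0.09, 0.02] None
1 -1 [-0.0, 0, 0.17] [ 26.  20. 113. -30.  30. 150.]
1 -1 [-0.05, 0.0, 0.03] None
1 -1 [0.0, 0.015, 0.05] None
1 -1 [-0.05, -0.09, 0.02] None
1 [-36.  42. 100.  -0.  37. 144.]
-1 [-36.  42. 100.  -0.  37. -36.]
```

```bash
python3 - <<'E'
from h import *
B=board_R(np.radians(-9.6)); O=np.array([.565,.24,.068])
r.move_ptp(O+B@np.array([0,0.0,.19]),tool_R(B,0,1))
c=snap("wrist"); np.save("w1.npy",c,allow_pickle=True); cv2.imwrite("pics/w1.png",c["frame"]); print(status.get_state()["t"],c["fx"],c["eye"])
E
```

```text
1.575 369.5040810958975 [0.44442039 0.32821476 0.35528355]
```

View pics/w1.png

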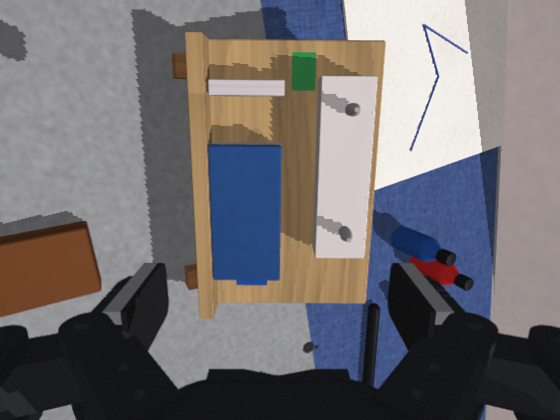

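Wrist view: strip at (345,165) with pins near (352,108) and (345,233), end stop at (246,88), tin lid at (245,210), ledge at (200,180). Now I'll measure these.

```bash
cat > meas.py <<'E'
from h import *
def easel(c,yaw0=-9.6,O0=(.565,.24,.068)):
    P=cloud(c); hsv=cv2.cvtColor(c["frame"],cv2.COLOR_BGR2HSV); B=board_R(np.radians(yaw0)); O=np.array(O0)
    b=(P-O)@B
    ok=(c["range_z"]>0)&(abs(b[...,0])<.11)&(abs(b[...,1])<.14)
    m=((hsv[...,1]<45)&(hsv[...,2]>80)&ok&(b[...,0]>0)&(b[...,2]>.01)&(b[...,2]<.06)).astype(np.uint8)
    n,l,st,_=cv2.connectedComponentsWithStats(m); m=l==1+np.argmax(st[1:,4])
    p=P[m]
    for _ in range(3):
        ctr=np.median(p,0) if _==0 else p.mean(0); u,s,v=np.linalg.svd(p-ctr,full_matrices=False); nn=v[2]*np.sign(v[2][2]); p=p[abs((p-ctr)@nn)<.003]
    print("strip plane tilt",np.degrees(np.arccos(nn[2])),"npts",len(p), "normal yaw",np.degrees(np.arctan2(-nn[1],-nn[0])))
    pts=np.argwhere(m)[:,::-1]; h=cv2.convexHull(pts.astype(np.float32)).reshape(-1,2)
    W=plane(c,h,p.mean(0),nn); q=((W-p.mean(0))@B)[:,:2]
    (cx,cy),(w,hh),a=cv2.minAreaRect((q*1000).astype(np.float32)); 
    if w>hh: a-=90; w,hh=hh,w
    print("strip size mm",w,hh,"angle",a)
    a=a if abs(a)<45 else a-90*np.sign(a)
    yaw=np.radians(yaw0+a/1.0); B2=board_R(yaw)
    C=p.mean(0)+B@np.array([cx/1e3,cy/1e3,0]); C=C-0*nn
    O2=C-B2@np.array([.0335,.015,.028]); print("O",O2,"yaw",np.degrees(yaw), "z should be .068")
    return B2,O2,P,hsv
def tin(c,B,O):
    hsv=cv2.cvtColor(c["frame"],cv2.COLOR_BGR2HSV); b=(cloud(c)-O)@B
    m=((hsv[...,0]>100)&(hsv[...,0]<125)&(hsv[...,1]>120)&(abs(b[...,2]-.025)<.008)&(abs(b[...,0]+.04)<.06)&(abs(b[...,1])<.13)).astype(np.uint8)
    m=cv2.morphologyEx(m,cv2.MORPH_OPEN,np.ones((5,5),np.uint8))
    h=cv2.convexHull(np.argwhere(m)[:,::-1].astype(np.float32)).reshape(-1,2)
    q=((plane(c,h,O+B[:,2]*.025,B[:,2])-O)@B)[:,:2]*1000
    print("tin lid rect mm",cv2.minAreaRect(q.astype(np.float32)),"z",np.median(b[m>0][:,2]))
E
python3 - <<'E'
from meas import *
c=np.load("w1.npy",allow_pickle=True).item()
B,O,P,hsv=easel(c); B,O,P,hsv=easel(c,np.degrees(np.arctan2(B[1,0],B[0,0])),O)
np.savez("board.npz",B=B,O=O)
tin(c,B,O)
b=(P-O)@B
for px in[(352,108),(345,233),(246,88),(200,180),(300,150),(325,280)]: print(px,hsv[px[1],px[0]],(b[px[1],px[0]]*1000).round(1))
print("pred feet/tips",proj(c,O+np.array([[.036,.065,.028],[.036,.065,.05],[.036,-.035,.028],[.036,-.035,.05]])@B.T).round(1).tolist())
v=c["frame"].copy()
L=np.array([[-.093,-.12,0],[.067,-.12,0],[.067,.12,0],[-.093,.12,0],[.012,-.06,.028],[.055,-.06,.028],[.055,.09,.028],[.012,.09,.028],[-.076,.075,.022],[-.016,.075,.022],[.036,.065,.05],[.036,-.035,.05],[-.078,0,.028],[.036,.065,.028],[.036,-.035,.028]])
for p in proj(c,O+L@B.T): cv2.drawMarker(v,tuple(int(round(x)) for x in p),(0,255,255),0,6)
cv2.imwrite("pics/w1b.png",cv2.resize(v[20:330,130:400],None,fx=1.9,fy=1.9))
E
```

```text
strip plane tilt 24.987388992274067 npts 9317 normal yaw -10.256715741824552
strip size mm 43.85267639160156 148.66624450683594 angle -0.5682373046875
O [0.58576241 0.23592814 0.06859604] yaw -10.1682373046875 z should be .068
strip plane tilt 25.024489752811476 npts 9291 normal yaw -10.254132622269864
strip size mm 44.75309753417969 148.6746826171875 angle -0.05930328369140625
O [0.58532612 0.23602351 0.06842389] yaw -10.227540588378906 z should be .068
tin lid rect mm ((-46.327796936035156, -23.499755859375), (58.592689514160156, 119.29388427734375), 0.030875137075781822) z 0.025075100681745188
(352, 108) [150   3  85] [34.5 65.6 47. ]
(345, 233) [130   9  89] [ 35.5 -31.8  43.4]
(246, 88) [160  11 202] [-44.7  79.9  22.3]
(200, 180) [ 17 112 175] [-82.8   7.4  27.9]
(300, 150) [ 17 110 123] [ 0.1 29.7  1.4]
(325, 280) [ 17 113 170] [ 27.4 -94.9  -0.1]
pred feet/tips [[349.2, 108.7], [354.9, 108.9], [342.2, 230.6], [346.9, 239.5]]
```

View pics/w1b.png

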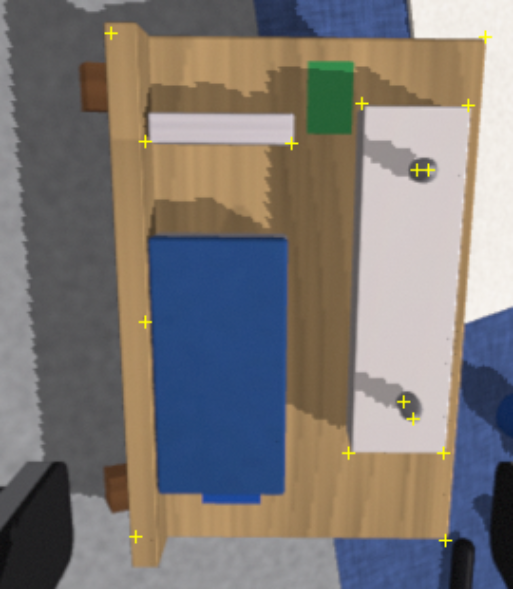

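The projected model fits the board, strip and stop to within about 1.5 mm; I'll shift the origin +1.2 mm in board x, since the ledge and the tin agree on that. The tin must slide about 38 mm. Next: check reach and push.

```bash
python3 - <<'E'
from h import *
d=np.load("board.npz");B=d["B"];O=d["O"]+B[:,0]*.0012; np.savez("board2.npz",B=B,O=O)
from scipy.spatial.transform import Rotation as Ro
for t in(0,8,15,25):
    R=Ro.from_rotvec(B[:,1]*np.radians(t)).as_matrix()@tool_R(B,0,1)
    if t==0: R0=R
    for b in([-.054,-.112,.09],[-.054,-.112,.027],[-.054,-.05,.027],[-.054,-.112,.027]):
        tip=O+B@np.array(b)-B[:,2]*.017; q=solver.ik(tip-R[:,2]*.017,R); print(t,R[:,2].round(2),b,None if q is None else np.round(q,0))
for z in(.05,.12):print(solver.ik(O+B@np.array([-.008,.015,z]),R0))
E
```

```text
0 [ 0.42 -0.08 -0.91] [-0.054, -0.112, 0.09] [ 13.  25. 126. -63.  11.  84.]
0 [ 0.42 -0.08 -0.91] [-0.054, -0.112, 0.027] None
0 [ 0.42 -0.08 -0.91] [-0.054, -0.05, 0.027] None
0 [ 0.42 -0.08 -0.91] [-0.054, -0.112, 0.027] None
8 [ 0.29 -0.05 -0.96] [-0.054, -0.112, 0.09] [ 12.  26. 122. -21.  18.  41.]
8 [ 0.29 -0.05 -0.96] [-0.054, -0.112, 0.027] [ 10.  33. 121. -31.  11.  51.]
8 [ 0.29 -0.05 -0.96] [-0.054, -0.05, 0.027] [ 17.  35. 117. -30.  16.  55.]
8 [ 0.29 -0.05 -0.96] [-0.054, -0.112, 0.027] [ 10.  33. 121. -31.  11.  51.]
15 [ 0.17 -0.03 -0.98] [-0.054, -0.112, 0.09] [ 10.  26. 118.  -8.  26.  27.]
15 [ 0.17 -0.03 -0.98] [-0.054, -0.112, 0.027] [  9.  33. 117. -10.  20.  28.]
15 [ 0.17 -0.03 -0.98] [-0.054, -0.05, 0.027] [ 16.  35. 113. -11.  24.  36.]
15 [ 0.17 -0.03 -0.98] [-0.054, -0.112, 0.027] [  9.  33. 117. -10.  20.  28.]
25 [ 0. -0. -1.] [-0.054, -0.112, 0.09] [  9.  28. 113.  -0.  39.  19.]
25 [ 0. -0. -1.] [-0.054, -0.112, 0.027] [  8.  35. 112.  -0.  33.  18.]
25 [ 0. -0. -1.] [-0.054, -0.05, 0.027] [ 14.  37. 107.  -0.  36.  24.]
25 [ 0. -0. -1.] [-0.054, -0.112, 0.027] [  8.  35. 112.  -0.  33.  18.]
[ 23.57254723  33.76061124 110.22787653 -43.3801239   20.01683914
  72.84833714]
[ 25.42308123  26.65190851 110.57471215 -34.1306932   26.04055907
  64.3687721 ]
```

```bash
python3 - <<'E'
from meas import *
from scipy.spatial.transform import Rotation as Ro
d=np.load("board2.npz");B=d["B"];O=d["O"]
R=Ro.from_rotvec(B[:,1]*np.radians(15)).as_matrix()@tool_R(B,0,1)
T=lambda b:O+B@np.array(b)-R[:,2]*r.tips_ahead   # TCP for tip at board point b
effector.gripper_to(0.0)
r.move_ptp(T([-.054,-.108,.075]),R)
print(r.line_to(T([-.054,-.108,.012]),.1,force_limit=15), status.get_state()["ft_force"])
print(r.line_to(T([-.054,-.085,.012]),.08,force_limit=10))
hit=r.line_to(T([-.054,-.048,.012]),.04,force_limit=8); s=status.get_state()
print("hit",hit,((np.array(s["eef_pos"])+R[:,2]*r.tips_ahead-O)@B).round(4),B.T@np.array(s["ft_force"]),s["t"])
r.line_to(T([-.054,-.062,.012]),.1); r.line_to(T([-.054,-.066,.085]),.15)
r.move_ptp(np.array([.565,.24,.068])+B@np.array([0,0.0,.19]),tool_R(B,0,1))
c=snap("wrist"); np.save("w2.npy",c,allow_pickle=True); cv2.imwrite("pics/w2.png",c["frame"]); print(status.get_state()["t"])
easel(c,np.degrees(np.arctan2(B[1,0],B[0,0])),O); tin(c,B,O)
E
```

```text
False [0.65499159 0.54271425 0.32840166]
False
hit True [-0.0545 -0.0558  0.0119] [ 1.49739082 -4.09465072  2.75937652] 4.95
6.4333
strip plane tilt 25.096703087474534 npts 9390 normal yaw -10.21874218077621
strip size mm 44.71390151977539 149.3727264404297 angle -0.0043792724609375
O [0.58536014 0.2358815  0.06843676] yaw -10.231919860839843 z should be .068
tin lid rect mm ((-47.69750213623047, 15.091869354248047), (58.39023208618164, 117.2434310913086), 0.07808880507946014) z 0.02507943571476276
```

The tin is home at x -47.7, y 15.1 and square; the finger stopped at -44.8, where -45 was expected. Candidates for the orange stencil: the plate at top (381,212), 136-140 mm, and the one at (385,290), 195 mm. The task says 140 mm and "the smaller one", so it is the first. Close look to confirm.

```bash
cat > st.py <<'E'
from h import *
def frame(yaw): c,s=np.cos(yaw),np.sin(yaw); return np.c_[[s*-1,c,0],[c,s,0],[0,0,-1]]  # tool R: jaw along stencil x
def stencil(c):
    hsv=cv2.cvtColor(c["frame"],cv2.COLOR_BGR2HSV); P=cloud(c)
    m=cv2.inRange(hsv,(4,150,80),(20,255,255)); cs,_=cv2.findContours(m,cv2.RETR_CCOMP,2)[0:2]
    k=max(cs,key=cv2.contourArea); W=plane(c,k.reshape(-1,2),(0,0,.006))
    rect=cv2.minAreaRect((W[:,:2]*1000).astype(np.float32)); print("plate",rect)
    for q in cs:
        A=cv2.contourArea(q)
        if 40<A<8000 and cv2.pointPolygonTest(k,tuple(float(x) for x in q[0,0]),False)>0:
            (u,v),(w,h),_=cv2.minAreaRect(q); print(" hole",(round(u),round(v)),plane(c,[(u,v)],(0,0,.006))[0,:2].round(4),round(A))
    ok=(abs(P[...,0]-rect[0][0]/1e3)<.06)&(abs(P[...,1]-rect[0][1]/1e3)<.06)&(P[...,2]>.036)&(P[...,2]<.052)
    ok=cv2.morphologyEx(ok.astype(np.uint8),cv2.MORPH_OPEN,np.ones((3,3),np.uint8))>0
    g=P[ok]; print("bar top z",np.median(g[:,2]),"n",len(g)); h=np.argwhere(ok)[:,::-1].astype(np.float32)
    print("bar",cv2.minAreaRect((plane(c,h,(0,0,.042))[:,:2]*1000).astype(np.float32)))
E
python3 - <<'E'
from st import *
effector.gripper_to(1.0)
r.move_ptp([.535,-.31,.21],frame(np.radians(-5.5)))
c=snap("wrist"); np.save("w3.npy",c,allow_pickle=True); cv2.imwrite("pics/w3.png",c["frame"]); print(status.get_state()["t"])
stencil(c)
E
```

```text
9.3083
plate ((531.75927734375, -317.652099609375), (140.36050415039062, 140.30007934570312), 86.62432098388672)
 hole (332, 239) [ 0.5808 -0.3698] 140
 hole (244, 230) [ 0.4979 -0.3525] 710
 hole (241, 191) [ 0.5004 -0.3148] 1012
 hole (285, 195) [ 0.54   -0.3234] 1240
 hole (239, 150) [ 0.5026 -0.2774] 873
 hole (332, 132) [ 0.5864 -0.2706] 194
bar top z 0.042981069999191324 n 1189
bar ((539.8602905273438, -317.4819030761719), (59.788150787353516, 13.920437812805176), 86.5848617553711)
```

View pics/w3.png

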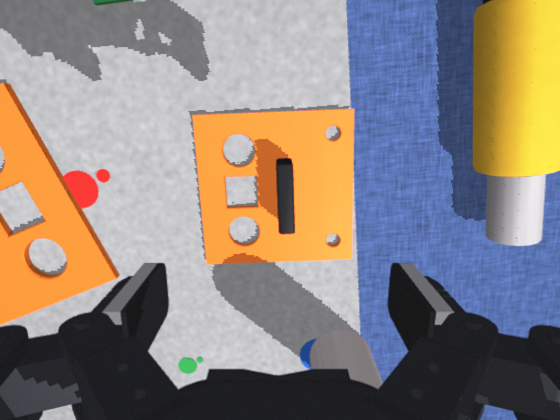

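Confirmed: the 140.4 x 140.3 mm plate, three openings on its -x side, holes at (332,132) and (332,239), bar at (285,195). The bar and hole centres agree with the given offsets within 0.5 mm; yaw is -3.4°. The spray can's foot is well clear. Now grasp and lift.

```bash
python3 - <<'E'
from st import *
R=frame(np.radians(-3.4)); g=np.array([.5399,-.3175,.028])
r.move_ptp(g+[0,0,.07],R)
print(r.line_to(g,.08,force_limit=15))
effector.gripper_to(0.0,80); s=status.get_state(); print(s["finger_gap"],s["eef_pos"],s["ft_force"])
r.line_to(g+[0,0,.03],.05); r.line_to(g+[0,0,.20],.15)
r.pause(.2); c=snap("wrist"); np.save("w4.npy",c,allow_pickle=True); cv2.imwrite("pics/w4.png",c["frame"])
s=status.get_state(); print(s["t"],s["ft_force"],s["finger_gap"])
p=np.array(s["eef_pos"])+np.array(s["orientation"])@np.array([.05,.044,.028-.006]); print("pred left hole px",proj(c,p))
E
```

```text
False
0.14578076124292375 [ 0.54005083 -0.31763344  0.02834721] [0.12916499 0.79195799 3.7005401 ]
13.8 [ 0.14677537  0.3583945  -2.61833673] 0.14975895267320705
pred left hole px [[388.72248715 147.90110847]]
```

View pics/w4.png

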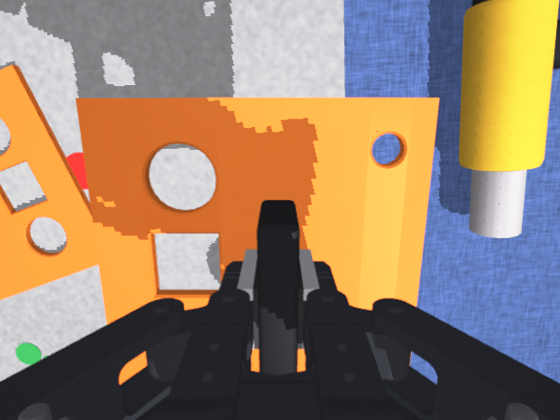

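The grasp is good: left hole at (388,149), predicted (389,148). Now carry it above the pins and look through the hole.

```bash
python3 - <<'E'
from h import *
d=np.load("board2.npz");B=d["B"];O=d["O"]; R=tool_R(B,0,1)
T=lambda h,dx=0,dy=0:O+B@np.array([-.008+dx,.015+dy,.056+h])
for h in(.09,.05,.026,0): print(h,np.round(solver.ik(T(h),R),1))
s=status.get_state(); r.line_to(np.array([.54,-.1,.30]),.25)
r.move_ptp(T(.09),R); r.line_to(T(.028),.08); r.pause(.2)
c=snap("wrist"); np.save("w5.npy",c,allow_pickle=True); cv2.imwrite("pics/w5.png",c["frame"])
s=status.get_state(); print(s["t"],s["ft_force"],s["finger_gap"],((np.array(s["eef_pos"])-O)@B).round(4))
print("pin tip px",proj(c,O+B@np.array([.036,.065,.05])),"foot",proj(c,O+B@np.array([.036,.065,.028])),"hole",proj(c,np.array(s["eef_pos"])+R@np.array([[.05,.044,.022],[.05,.044,.028]]).T[:,0]))
E
```

```text
0.09 [ 26.2  24.1 110.4 -31.5  28.6  62. ]
0.05 [ 25.   28.1 110.6 -35.7  24.7  65.8]
0.026 [ 24.4  30.5 110.5 -38.7  22.6  68.5]
0 [ 23.7  33.1 110.3 -42.4  20.5  72. ]
17.45 [ 0.2472782  -0.6771609  -1.94087583] 0.14659381765352786 [-0.0078  0.0151  0.0844]
pin tip px [[378.5640939  144.58215512]] foot [[366.78062108 139.96789981]] hole [[387.13589666 147.49376326]]
```

View pics/w5.png

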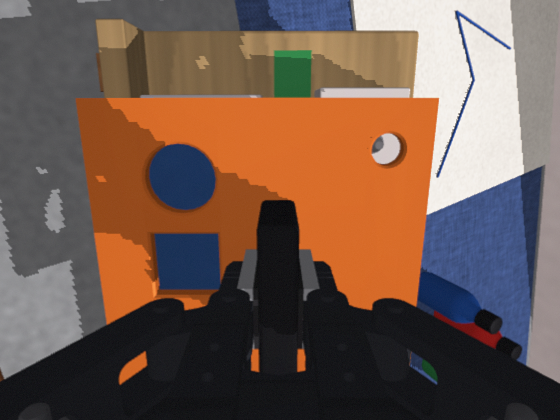

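Through the hole at (388,149) the pin tip shows at (377,145), against a prediction of (378.6,144.6), so the error is under 1 mm. Now lower gently with a force limit.

```bash
python3 - <<'E'
from h import *
d=np.load("board2.npz");B=d["B"];O=d["O"]; R=tool_R(B,0,1)
T=lambda h:O+B@np.array([-.008,.015,.056+h])
def rep(n,x):
    s=status.get_state(); print(n,x,s["t"],((np.array(s["eef_pos"])-O)@B*1000).round(1),"F",(B.T@np.array(s["ft_force"])).round(1),"M",(B.T@np.array(s["torque"])).round(2))
rep("0",0)
for h in(.014,.005):
    x=r.line_to(T(h),.04,force_limit=10); rep(h,x)
    if x: break
if not x: x=r.line_to(T(-.002),.02,force_limit=8); rep("end",x)
E
```

```text
0 0 17.45 [-7.8 15.1 84.4] F [-0.5 -0.6 -1.9] M [-0.01  0.34 -0.04]
0.014 False 17.95 [-8.2 14.9 69.6] F [-1.3  0.1 -1.4] M [0.02 0.34 0.  ]
0.005 False 18.325 [-8.1 14.9 60.7] F [-0.3  0.2 -0.6] M [-0.    0.31  0.  ]
end True 18.675 [-7.9 15.1 55.2] F [-0.4 -0.1  6.5] M [-0.02  0.13 -0.02]
```

Contact came at z 55.2 mm (56 expected for fully home), with small side forces. Release, retract and check.

```bash
python3 - <<'E'
from meas import *
d=np.load("board2.npz");B=d["B"];O=d["O"]; R=tool_R(B,0,1)
effector.gripper_to(0.5); r.pause(.2)
e=np.array(status.get_state()["eef_pos"])
r.line_to(e+B[:,2]*.06,.1); r.line_to(O+B@np.array([-.01,0,.19]),.15)
c=snap("wrist"); np.save("w6.npy",c,allow_pickle=True); cv2.imwrite("pics/w6.png",c["frame"]); print(status.get_state()["t"])
P=cloud(c); b=(P-O)@B; hsv=cv2.cvtColor(c["frame"],cv2.COLOR_BGR2HSV)
m=cv2.inRange(hsv,(4,150,60),(20,255,255)); m[(c["range_z"]==0)|(b[...,2]<.02)|(b[...,2]>.05)|(abs(b[...,1])>.14)]=0
m=cv2.morphologyEx(m,cv2.MORPH_OPEN,np.ones((5,5),np.uint8))
k=max(cv2.findContours(m,0,2)[0],key=cv2.contourArea); q=((plane(c,k.reshape(-1,2),O+B[:,2]*.034,B[:,2])-O)@B)[:,:2]*1000
print("plate want centre -16,15",cv2.minAreaRect(q.astype(np.float32)))
p=cv2.erode(m,np.ones((5,5)))>0; p=P[p]; n=np.linalg.svd(p-p.mean(0),full_matrices=False)[2][2]; print("top z",np.median((p-O)@B[:,2]),"tilt deg vs board",np.degrees(np.arccos(min(1,abs(n@B[:,2])))))
print(proj(c,O+np.array([[.036,.065,.05],[.036,-.035,.05],[.036,.065,.034],[.036,-.035,.034]])@B.T).round().tolist())
E
```

```text
20.725
plate want centre -16,15 ((-16.436378479003906, 14.271293640136719), (139.15074157714844, 140.2622833251953), 89.93326568603516)
top z 0.03418994171738375 tilt deg vs board 1.6098559823625003
[[344.0, 107.0], [338.0, 242.0], [341.0, 107.0], [335.0, 235.0]]
```

View pics/w6.png

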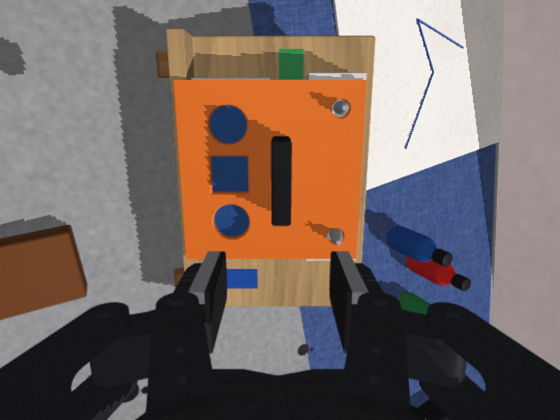

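Both pins, at (341,107) and (335,236), come up through the holes, and the tin is blue under the openings. The 1.6° tilt is probably from outlier pixels; a robust fit will tell.

```bash
python3 - <<'E'
from meas import *
d=np.load("board2.npz");B=d["B"];O=d["O"]
c=np.load("w6.npy",allow_pickle=True).item(); b=(cloud(c)-O)@B*1000; hsv=cv2.cvtColor(c["frame"],cv2.COLOR_BGR2HSV)
m=(cv2.inRange(hsv,(4,150,60),(20,255,255))>0)&(abs(b[...,0]+16)<68)&(abs(b[...,1]-15)<68)&(b[...,2]>25)&(b[...,2]<45)
p=b[m]
for i in range(4):
    A=np.c_[p[:,:2],np.ones(len(p))]; k=np.linalg.lstsq(A,p[:,2],rcond=None)[0]; res=p[:,2]-A@k; print(len(p),"tilt deg x,y",np.degrees(k[:2]).round(2),"std",res.std().round(2)); p=p[abs(res)<2*res.std()]
for x in(-70,-40,10,45):print([round(float(np.median(p[(abs(p[:,0]-x)<8)&(abs(p[:,1]-y)<10)][:,2])),1) for y in(-40,0,30,70)])
E
```

```text
24788 tilt deg x,y [-0.01  0.02] std 0.78
23957 tilt deg x,y [-0.04 -0.  ] std 0.64
22943 tilt deg x,y [-0.04 -0.  ] std 0.58
22315 tilt deg x,y [-0.04 -0.  ] std 0.56
[34.2, 34.1, 34.2, 34.1]
[34.0, 34.0, 34.1, 34.1]
[34.1, 34.1, 34.1, 34.0]
[34.0, 34.0, 34.0, 34.0]
```

Flat within 0.05°, top face at 34.1 mm (34 expected). Handing in.

```bash
python3 -c "
from h import *
print(status.get_state()['t'],ticket.sign_off())"
```

```text
the job is handed in; nothing more can be done
20.725 None
```

The tin is against the end stop, and the small orange stencil hangs on both pins over it. I handed the job in at 20.7 s of the 58 s allowed; the hand-in reports no verdict.

- **Tin:** I slid it with shut fingers until they felt the stop. It then measured at board x -47.7, y 15.1 mm and square to the ledge; home is about -48, 15.
- **Stencil:** I gripped it by the bar, lowered it with a force limit until it touched, and let go. Its centre measured at (-16.4, 14.3) mm against (-16, 15) wanted. Its top is at 34.1 mm against 34, and both pins show through their holes.
- **A check that disagreed:** the first plane fit gave a tilt of 1.6°, still inside the 2° limit. Repeating it on the plate area alone gave under 0.05° with all patches at 34.0–34.2 mm, so I took the first figure as stray pixels.
- **Not re-measured:** I did not measure the tin again after hanging the stencil; the last picture shows only its blue lid through the openings. I also did not measure the green stencil or the other things on the table at the end; no force reading showed the robot touching any of them.

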